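# Free the scaled-up filler cap of the vessel water bath

## Robot

A 6-joint arm with a two-finger parallel gripper is mounted at the origin on the work surface. World frame = base frame: x ahead of the robot, y to its left, z up, the work surface at z = 0. Lengths are in m, angles in rad, forces in N, time in s.
With the tool pointing down it reaches from about 0.3 to 0.775 m from the base axis. Payload 14.6 kg.
Tool frame: the origin (TCP) lies on the centre line of the jaws, within the pads' length; the fingertips stand 14 mm ahead of it and the grasp point (between the pads) lies 5 mm behind it (ctrl.tips_ahead is the distance from the TCP to the fingertips, in m); z points along the fingers, y is the direction in which the jaws open and shut (so a half turn about z gives the same grasp; the last joint's range is limited). The gripper opens to 94 mm and grips with 3 to 60 N. Pads are 16 mm wide; open, the fingers measure 119 mm over their backs; the gripper's body (75 mm by 177 mm) begins 78 mm behind the grasp point.
Start: joints at [1.138, 0.3, 1.521, -0, 1.321, -0.067], TCP at [0.197, 0.514, 0.219] pointing down, gripper open.
Joint ranges: [-3.03, 3.03], [-0.79, 2.21], [0.23, 2.52], [-1.04, 4.18], [0, 3.07], [-2.55, 2.55]. Speed limits (rad/s): [2.22, 2.22, 2.57, 3.14, 3.14, 3.14].

## Interface

Orientations are given as [roll, pitch, yaw] about the fixed x, y, z axes, in that order (R = Rz(yaw) Ry(pitch) Rx(roll)).
In Python, from rig import ctrl gives the robot as it stands. The module is installed in compiled form; this text tells all that it offers.
- The arm moves only by the tool play_rows, never from a script. Its arguments are lists of equal length, an entry for each row: "rotation": the turn, a rotation vector about the tool's x, y, z scaled (see below), a list of three; "delta_pos": the shift along the tool's x, y, z scaled (see below), a list of three; "hand": the closure in counts, from 0 (fully open) to 255 (shut). A call has 1 to 5 rows; each row is the pose to reach, as a shift and turn from the pose commanded when the call began, along the tool's axes at that moment, turning the shorter way round; what a row does not reach only later rows make up. The controller multiplies each number of a shift by 0.5 m and each number of a turn by 360 degrees. A row lasts 1/8 s, in which the tool goes at most 62.5 mm and 10.7 degrees, less where a joint would pass 70% of its speed; a pose out of reach is approached as far as the arm can. A call with a number of a shift or a turn outside -1 to 1 is refused whole. A call with a gripper value outside its range is refused whole. The fingers move at their own pace and stop on an object; the grip force is fixed at half the most. Time passes only in rows, so rows that repeat a pose let the fingers close. It gives the time, the measured TCP pose, the force and the opening at its end, in the units of the state.
- ctrl.read_state(): the state, without advancing time (a new reading comes with each control period).
- ctrl.capture(name): name is "scene" or "top" or "wrist"; returns the picture (384x512x3 uint8, blue, green, red); there is no depth.
- ctrl.calibration(name): a dict with "fx", "fy", "cx", "cy" (pixels), "R" (3x3) and "t" (3): a world point X has camera coordinates R X + t; the wrist camera has in their place "mount" (4x4, takes a point from camera to tool coordinates, whose origin is the TCP and whose axes are the flange's). Camera axes: x right, y down, z forward; pixel columns grow to the right and rows downward; lengths in m; the calibration is good to about 2 mm. A picture is of the moment at which its call begins: read the wrist's pose just before it. calibration takes no time and is no camera call.
- ctrl.sign_off(): hands the job in, once; it reports no verdict.
The state is a dict: "time": time; "joint_pos": joint angles; "qd": joint speeds; "effort": joint torques, N m; "ee_pos": TCP position; "ee_rot": TCP orientation; "ft_force": force on the tool from outside, world axes, zero at the start; "torque": the same for the moment, N m; "width": finger opening in m.
Only numpy, scipy, OpenCV 4.12 (cv2) and the standard library are available. Lean on these libraries where they do the work, as an engineer would, in place of code of your own. Each camera call takes 0.05 s, during which the arm holds its last target. There are 200 camera calls.

## Task

The blue filler cap of the stainless water bath is seized with limescale. Take it by its knob and rock it gently back and forth in small arcs until it breaks free - never twist so hard that the filler neck is wrenched round in its rubber grommet. Then turn the cap anticlockwise to its open stop, lift it out and stand it upright in the steel parts tray without dropping it, leaving everything else where it is.

Things in the scene. Friction and masses are not known exactly. Their poses are not given: they have to be found in the camera images.
- cap: quarter-turn filler cap, 56 mm tall, 0.2 to 0.33 kg. Origin: centre of the flat underside of its brass stem, z up. Stem 26 mm across up to z 22 mm; black flange 60 mm across, z 22 to 28; fluted blue knob 44 mm across, z 28 to 56, with a red line on top along x. Starts in the neck, flange on the rim, x within 0.03 rad of the neck's x. Stands stably on its stem.
- cap_knob (a point): centre of the knob, 42 mm above the cap's origin. How it is seized: 0.04 to 0.09 rad of play each way, then scale that yields at about 0.43 N m and stiffens by 2.6 N m per rad beyond the reach of the last swing the other way. At 0.65 to 0.75 N m every swing so reaches farther; after 3 to 12, near 0.4 to 0.6 rad anticlockwise, it breaks free. One way only takes over 0.84 N m.
- cap_lugs (a point): on the cap's axis, 11.5 mm above its origin, between two bayonet lugs along the cap's x (34 mm tip to tip, 9 wide, 5 thick). Once free the cap turns lightly; 1.31 rad (75 degrees) anticlockwise from the start, seen from above, the lugs meet the open stop, under the neck's slots (they pass within about 0.12 rad of it). Then it lifts straight out, 22 mm. Clockwise it turns 1.0 rad at most.
- neck_mouth (a point): centre of the top rim of the steel filler neck, 145 mm above the bench, z up (its axes turn with the neck; x is where the cap's x lies at the start). The neck is 46 mm across and stands 25 mm out of the bath's deck. Two green bars on its side, 75 degrees anticlockwise of x and opposite, mark the slots.
- neck (a joint): twist of the filler neck in its rubber grommet, rad, positive anticlockwise from above, 0 at rest. It gives springily, 0.125 rad per N m of torque about the neck's axis, so it also tells the torque on the cap. Beyond 0.105 rad (6 degrees, 0.84 N m) either way the grommet is damaged.
- bath: stainless water bath, 300 x 440 mm, deck 120 mm high, fixed. Origin: centre of its underside; x across it away from the robot, y along it to the left. The neck stands at x -30, y +130 mm; two culture vessels, 110 mm across and up to 400 mm high over the bench, stand at x -78 and +78, y -120 mm.
- tray: flat steel parts tray, fixed to the bench, 210 (its x) x 140 (its y) mm, 25 mm high, walls and floor 3 mm thick. Origin: centre of its underside, z up. The near part (x from -100 to +25 mm) is empty.
- gasket: spare black rubber gasket ring, 48 mm across, 6 mm thick, lying in the parts tray at its far end (about x +65 mm in the tray's frame). Origin: centre of its underside. Leave it where it lies.
- plug: spare steel port plug, 28 mm across, 36 mm tall, standing on the deck of the bath 105 to 140 mm from the filler neck. Origin: centre of its underside. Leave it alone.
- bottle0: glass media bottle with blue cap, 66 mm across, 132 mm tall, behind the tray. Origin: centre of its underside. Leave it alone.
- bottle1: as bottle0
- beaker: clear beaker, 70 mm across, 85 mm tall, on the bench to the left. Origin: centre of its underside. Leave it alone.
- jar: glass jar with white lid, 56 mm across, 70 mm tall, on the bench to the right. Origin: centre of its underside. Leave it alone.
Things that resemble listed ones, but are neither listed nor needed, are in the scene too. What is shaped like the cap but brown or turquoise is not meant.

How it is judged:
By the outcome, as a careful person would: the job done as asked, in the order asked, and still so for the second after the job is handed in, with the robot touching nothing.
It also fails if it takes over 72 s, if anything falls off the work surface, if the arm or the gripper's body presses on something with over 40 N, if the wrist force passes 120 N, or if a joint passes its speed limit or range.

## Working session

There is one attempt and no reset: what is moved stays moved. The work goes in short steps, Python scripts to look and compute and a tool call to move; the robot and the scene stay as the last step left them, time stands still between calls to the robot, and variables do not carry over. Pictures are saved under pics/ and viewed, about 8 in all and at most 12, crops included, and the job is handed in when it is done.

Besides the shell and the picture viewer there is one more tool, called after "Request:" as name(argument=value, ...) on one line, values as JSON. play_rows: Moves the arm, as the interface text tells. Shifts and turns lie within -1 to 1; 1 stands for 0.5 m of shift or 360 degrees of turn. Its arguments: {"type":"object","properties":{"rotation":{"type":"array"},"delta_pos":{"type":"array"},"hand":{"type":"array"}},"required":["rotation","delta_pos","hand"]}

```bash
mkdir -p pics
cat > h.py <<'E'
import numpy as np, cv2
from rig import ctrl
from scipy.spatial.transform import Rotation as Ro
def toolT(s):
    T=np.eye(4); T[:3,:3]=Ro.from_euler('xyz',s['ee_rot']).as_matrix(); T[:3,3]=s['ee_pos']; return T
def cam(name):
    s=ctrl.read_state(); im=ctrl.capture(name); c=ctrl.calibration(name)
    if 'mount' in c:
        M=toolT(s)@np.array(c['mount']); R=M[:3,:3].T; t=-R@M[:3,3]
    else: R=np.array(c['R']); t=np.array(c['t'])
    return im,(c,R,t)
def ray(C,u,v,z):
    c,R,t=C; d=R.T@np.array([(u-c['cx'])/c['fx'],(v-c['cy'])/c['fy'],1]); o=-R.T@t
    return o+d*(z-o[2])/d[2]
def proj(C,X):
    c,R,t=C; p=R@np.array(X)+t; return np.array([c['fx']*p[0]/p[2]+c['cx'],c['fy']*p[1]/p[2]+c['cy']])
E
python3 - <<'E'
from h import *
a,_=cam('scene'); b,_=cam('top'); w,_=cam('wrist')
cv2.imwrite('pics/a.png',np.hstack([a,b])[:, :]) 
cv2.imwrite('pics/top.png',cv2.resize(b,(800,600))); cv2.imwrite('pics/w.png',w); cv2.imwrite('pics/s.png',a)
print(ctrl.read_state()); 
for n in('scene','top'):
  c=ctrl.calibration(n); print(n,-np.array(c['R']).T@np.array(c['t']),c['fx'])
print(ctrl.calibration('wrist'),ctrl.tips_ahead)
E
```

```text
{'time': 0.15, 'joint_pos': array([ 1.13838639e+00,  3.00329098e-01,  1.52144937e+00, -3.24837365e-05,
        1.32069938e+00, -6.66124429e-02]), 'qd': array([ 0.00153652, -0.00145494, -0.00241809, -0.00096542,  0.00082885,
       -0.00030145]), 'effort': array([ 1.77811195e-03, -5.31964052e+01, -3.52814519e+01,  7.08806911e-02,
        2.36018555e-02, -2.59419971e-05]), 'ee_pos': array([0.1966672 , 0.51342887, 0.21901994]), 'ee_rot': array([-3.14070732e+00, -2.75253777e-05,  2.77580320e+00]), 'ft_force': array([0.95797284, 0.22542214, 1.16114863]), 'torque': array([ 0.044973  , -0.01411966, -0.03244285]), 'width': 0.09414307838912073}
scene [ 1.58965743 -0.18315464  0.913554  ] 449.6613441694234
top [ 0.34030483 -0.00221077  1.49450028] 393.3534176550895
{'fx': 336.917441012822, 'fy': 336.917441012822, 'cx': 257.2802770962524, 'cy': 193.55624958799132, 'mount': array([[-9.58506586e-04, -9.63168871e-01, -2.68895532e-01,
         7.82893943e-02],
       [ 9.99999535e-01, -8.95072476e-04, -3.58504263e-04,
         1.80043104e-04],
       [ 1.04619157e-04, -2.68895751e-01,  9.63169281e-01,
        -1.64455783e-01],
       [ 0.00000000e+00,  0.00000000e+00,  0.00000000e+00,
         1.00000000e+00]])} 0.014
```

View pics/top.png

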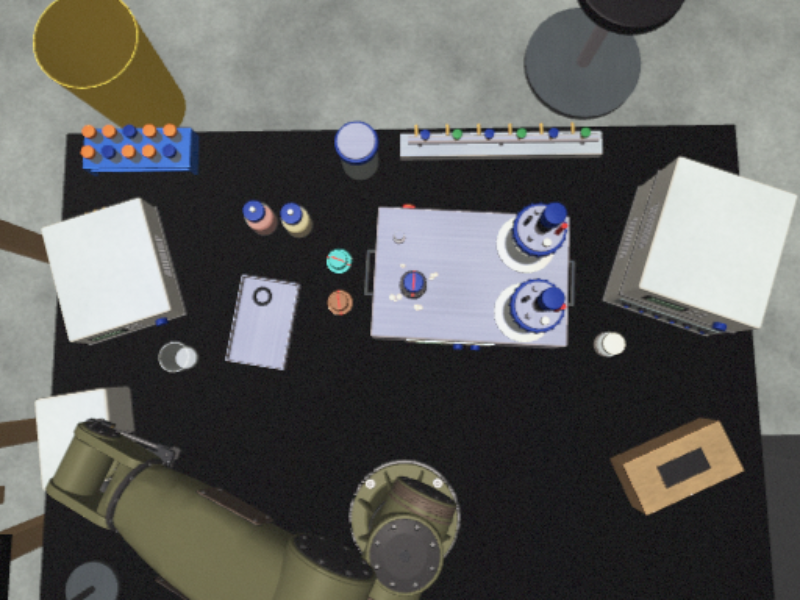

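View pics/s.png

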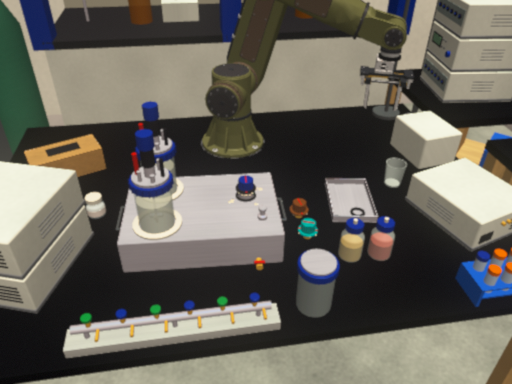

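Run:
```python
from h import *
im,C=cam('top'); k=1/1.5625
hsv=cv2.cvtColor(im,cv2.COLOR_BGR2HSV)
x0,y0,x1,y1=250,168,280,196
sub=hsv[y0:y1,x0:x1]
blue=cv2.inRange(sub,(105,120,40),(130,255,255)); red=cv2.inRange(sub,(140,80,60),(180,255,255))|cv2.inRange(sub,(0,120,60),(8,255,255))
for n,m in(('blue',blue),('red',red)):
  v,u=np.nonzero(m); P=np.array([ray(C,a+x0,b+y0,0.179) for a,b in zip(u,v)])
  print(n,len(u),P.mean(0),np.ptp(P[:,:2],axis=0))
  if n=='red':
    d=P[:,:2]-P[:,:2].mean(0); _,_,V=np.linalg.svd(d); print('line',np.degrees(np.arctan2(V[0,1],V[0,0])))
print('bath corners',[ray(C,u*k,v*k,.12)[:2].round(3) for u,v in((378,208),(570,214),(568,346),(372,337))])
print('tray',[ray(C,u*k,v*k,.025)[:2].round(3) for u,v in((242,275),(300,283),(285,369),(227,361))])
print('gask',ray(C,262*k,297*k,.006),'plug',ray(C,399*k,237*k,.156))
print('bot',ray(C,256*k,210*k,.132),ray(C,291*k,212*k,.132))
im,C=cam('scene'); sub=im[150:240,210:320]; cv2.imwrite('pics/c.png',cv2.resize(sub,None,fx=6,fy=6,interpolation=2))
print('scene plug proj',proj(C,[.5,.0,.179]))
```

```text
blue 96 [ 0.52783203 -0.02741437  0.179     ] [0.03777937 0.04058056]
red 29 [ 0.52692551 -0.02751525  0.179     ] [0.05454822 0.00757254]
line 175.42758237533153
bath corners [array([0.708, 0.049]), array([ 0.688, -0.39 ]), array([ 0.388, -0.372]), array([0.413, 0.065])]
tray [array([0.572, 0.383]), array([0.551, 0.242]), array([0.345, 0.276]), array([0.365, 0.415])]
gask [0.51995167 0.33810768 0.006     ] plug [0.63204773 0.00130705 0.156     ]
bot [0.70434233 0.32602347 0.132     ] [0.698568  0.2462324 0.132    ]
scene plug proj [252.72781029 172.02037208]
```

View pics/c.png

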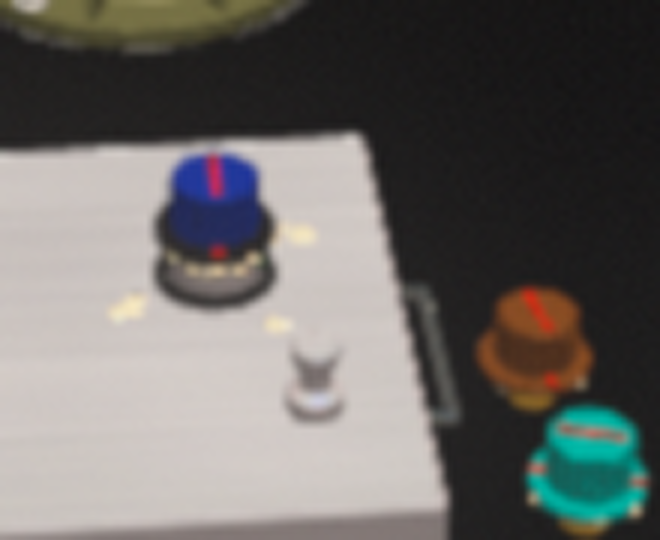

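```bash
cat >> h.py <<'E'
def go(x,y,z,yaw):
    s=ctrl.read_state(); T=toolT(s); R=T[:3,:3]
    d=R.T@(np.array([x,y,z])-T[:3,3]); r=(Ro.from_matrix(R).inv()*Ro.from_euler('xyz',[np.pi,0,yaw])).as_rotvec()
    print('d',(d/.5).round(4),'r',(r/(2*np.pi)).round(4),'t',s['time'])
E
python3 -c "
from h import *
go(.39,.2,.30,1.9);go(.527,-.0275,.25,1.1)"
```

```text
d [-0.5853 -0.4474 -0.1614] r [-1.000e-04  0.000e+00  1.394e-01] t 0.25
d [-1.004  -0.7742 -0.0612] r [-1.000e-04  1.000e-04  2.667e-01] t 0.25
```

Request:
play_rows(rotation=[[0, 0, 0.03], [0, 0, 0.06], [0, 0, 0.09], [0, 0, 0.115], [0, 0, 0.139]], delta_pos=[[-0.08, -0.06, -0.08], [-0.17, -0.13, -0.13], [-0.27, -0.205, -0.16], [-0.37, -0.28, -0.16], [-0.47, -0.36, -0.16]], hand=[0, 0, 0, 0, 0])

```text
time: 0.88
ee_pos: [0.3502, 0.2635, 0.2997]
ee_rot: [3.141, -0.0, 1.898]
ft_force: [0.5, 1.1, 0.1]
width: 0.0941
```

```bash
python3 -c "
from h import *
go(.527,-.0275,.25,1.1)"
```

```text
d [-0.6647  0.148   0.0994] r [ 1.000e-04 -1.000e-04  1.269e-01] t 0.875
```

Request:
play_rows(rotation=[[0, 0, 0.028], [0, 0, 0.056], [0, 0, 0.084], [0, 0, 0.11], [0, 0, 0.127]], delta_pos=[[-0.12, 0.027, 0.015], [-0.24, 0.053, 0.03], [-0.36, 0.08, 0.05], [-0.48, 0.107, 0.07], [-0.6, 0.134, 0.09]], hand=[0, 0, 0, 0, 0])

```text
time: 1.5
ee_pos: [0.5113, 0.0015, 0.2542]
ee_rot: [3.141, -0.0, 1.1]
ft_force: [0.7, 0.2, 0.3]
width: 0.094
```

Request:
play_rows(rotation=[[0, 0, 0], [0, 0, 0], [0, 0, 0]], delta_pos=[[0, -0.06, 0.01], [0, -0.06, 0.01], [0, -0.06, 0.01]], hand=[0, 0, 0])

```text
time: 1.88
ee_pos: [0.4841, 0.0171, 0.25]
ee_rot: [3.141, -0.0, 1.105]
ft_force: [0.3, 0.7, -0.2]
width: 0.0939
```

Run:
```python
from h import *
im,C=cam('wrist'); cv2.imwrite('pics/w1.png',im)
hsv=cv2.cvtColor(im,cv2.COLOR_BGR2HSV)
blue=cv2.inRange(hsv,(105,120,40),(130,255,255)); red=cv2.inRange(hsv,(165,120,60),(180,255,255))|cv2.inRange(hsv,(0,120,60),(8,255,255))
print(blue.sum()//255,red.sum()//255)
n,l,st,ce=cv2.connectedComponentsWithStats(red); print(st[1:][st[1:,4]>15],ce[1:][st[1:,4]>15])
s=ctrl.read_state();print(s['ee_pos'],s['ee_rot'],s['joint_pos'],s['torque'],s['ft_force'])
```

```text
2055 647
[[307   0   3  14  36]
 [305  26   2  10  19]
 [234  33  10   9  53]
 [200  37  31  24 190]
 [194  63   9   9  50]
 [356 205   9   8  47]
 [349 223  12   6  46]
 [297 226  10   9  66]
 [317 230  25  13 140]] [[308.16666667   5.86111111]
 [305.47368421  30.73684211]
 [238.81132075  37.22641509]
 [214.82105263  48.67368421]
 [198.12        66.76      ]
 [360.29787234 208.23404255]
 [355.5        225.67391304]
 [301.86363636 230.        ]
 [329.13571429 235.65714286]]
[0.48419602 0.0171353  0.24997241] [ 3.14054651e+00 -4.32798693e-04  1.10521757e+00] [-4.02196495e-02  1.28388720e-01  1.65710436e+00 -3.83469276e-05
  1.35496806e+00  4.25367526e-01] [-0.08378451  0.03495578 -0.04094587] [-0.55428321 -0.38151023  0.05867861]
```

View pics/w1.png

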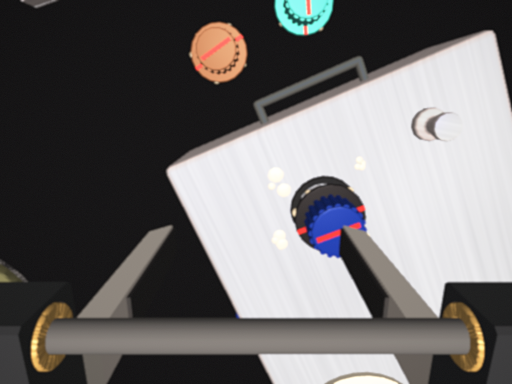

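Run:
```python
from h import *
s=ctrl.read_state(); c=ctrl.calibration('wrist')
M=toolT(s)@np.array(c['mount']); R=M[:3,:3].T; C=(c,R,-R@M[:3,3])
a=ray(C,301.9,230,.150);b=ray(C,360.3,208.2,.150);print(a,b,(a+b)/2,np.linalg.norm(a-b),np.degrees(np.arctan2(*(b-a)[1::-1])))
a=ray(C,317,240,.179);b=ray(C,342,230.5,.179);print(a,b,(a+b)/2,np.degrees(np.arctan2(*(b-a)[1::-1])))
go(.527,-.0275,.25,1.105)
```

```text
[ 0.50544978 -0.02397116  0.15      ] [ 0.55653157 -0.02818573  0.15      ] [ 0.53099068 -0.02607845  0.15      ] 0.051255355377765786 -4.716583070482746
[ 0.51372062 -0.02426033  0.179     ] [ 0.53355953 -0.02567583  0.179     ] [ 0.52364008 -0.02496808  0.179     ] -4.081094344335475
d [-0.0413  0.1166  0.    ] r [ 0.0002 -0.0001  0.    ] t 1.925
```

Request:
play_rows(rotation=[[0, 0, 0], [0, 0, 0], [0, 0, 0]], delta_pos=[[-0.038, 0.119, 0.0], [-0.038, 0.119, 0.0], [-0.038, 0.119, 0.0]], hand=[0, 0, 0])

```text
time: 2.3
ee_pos: [0.5283, -0.0265, 0.2494]
ee_rot: [-3.141, -0.0, 1.105]
ft_force: [0.1, 0.6, 0.0]
width: 0.0941
```

Run:
```python
from h import *
im,C=cam('wrist'); cv2.imwrite('pics/w2.png',im[100:340,120:400])
hsv=cv2.cvtColor(im,cv2.COLOR_BGR2HSV); hsv[:140]=0
blue=cv2.inRange(hsv,(105,120,40),(130,255,255)); red=cv2.inRange(hsv,(165,120,60),(180,255,255))|cv2.inRange(hsv,(0,120,60),(8,255,255))
n,l,st,ce=cv2.connectedComponentsWithStats(red)
for i in range(1,n):
  if st[i,4]>15:
    v,u=np.nonzero(l==i); P=np.array([ray(C,a,b,.179) for a,b in zip(u,v)])[:,:2]; m=P.mean(0); V=np.linalg.svd(P-m)[2][0]; pr=(P-m)@V
    print(st[i],ce[i],m,np.degrees(np.arctan2(V[1],V[0])),'ends mid',m+V*(pr.max()+pr.min())/2,np.ptp(pr),'z.15',ray(C,*ce[i],.15))
s=ctrl.read_state();print(s['ee_pos'],s['ee_rot'],s['torque'])
```

```text
[283 182  11   9  72] [288.38888889 186.31944444] [ 0.5563748  -0.02021802] 168.58147862884923 ends mid [ 0.5562508  -0.02019297] 0.007467626822343912 z.15 [ 0.55552468 -0.02807753  0.15      ]
[238 198  44  21 254] [259.52362205 208.33858268] [ 0.5303341  -0.02573162] 175.2164304297856 ends mid [ 0.53034132 -0.02573222] 0.033784124291221976 z.15 [ 0.52630959 -0.03427635  0.15      ]
[226 206   5   7  27] [228.37037037 208.96296296] [ 0.50977515 -0.01587878] -116.63650182212815 ends mid [ 0.50976025 -0.01590849] 0.004626407487688335 z.15 [ 0.50316983 -0.02320262  0.15      ]
[ 0.52813364 -0.02620711  0.2496162 ] [ 3.14149163e+00 -1.08281074e-04  1.10509592e+00] [-0.03045801  0.10913667  0.03739915]
```

View pics/w2.png

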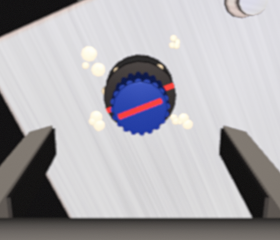

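Request:
play_rows(rotation=[[0, 0, 0], [0, 0, 0], [0, 0, 0], [0, 0, 0], [0, 0, 0]], delta_pos=[[0.003, 0.003, 0.06], [0.003, 0.003, 0.13], [0.003, 0.003, 0.162], [0.003, 0.003, 0.162], [0.003, 0.003, 0.162]], hand=[0, 0, 0, 0, 120])

```text
time: 2.98
ee_pos: [0.5309, -0.026, 0.1699]
ee_rot: [3.14, -0.001, 1.105]
ft_force: [1.1, -0.9, 0.2]
width: 0.0872
```

Request:
play_rows(rotation=[[0, 0, 0], [0, 0, 0], [0, 0, 0], [0, 0, 0]], delta_pos=[[0, 0, 0], [0, 0, 0], [0, 0, 0], [0, 0, 0]], hand=[255, 255, 255, 255])

```text
time: 3.48
ee_pos: [0.5304, -0.0261, 0.1685]
ee_rot: [3.142, -0.0, 1.104]
ft_force: [0.1, -0.9, 0.4]
width: 0.0477
```

Run:
```python
from h import *
s=ctrl.read_state();print(s['ee_pos'],s['ee_rot'],s['torque'],s['ft_force'],s['width'],s['joint_pos'],s['time'])
```

```text
[ 0.5304052  -0.02614798  0.16850479] [ 3.14155793e+00 -1.61173695e-05  1.10442977e+00] [-0.06639175  0.05128506 -0.01386913] [ 0.12553628 -0.92971828  0.35629752] 0.0477023351910458 [-1.18234673e-01  3.05700561e-01  1.63668090e+00  3.54752617e-06
  1.19917305e+00  3.48130597e-01] 3.475
```

Request:
play_rows(rotation=[[0, 0, 0], [0, 0, 0], [0, 0, -0.008], [0, 0, -0.016], [0, 0, -0.016]], delta_pos=[[0, 0, 0], [0, 0, 0], [0, 0, 0], [0, 0, 0], [0, 0, 0]], hand=[255, 255, 255, 255, 255])

```text
time: 4.1
ee_pos: [0.5304, -0.0261, 0.1685]
ee_rot: [3.142, -0.0, 1.205]
ft_force: [0.4, -0.2, 0.5]
width: 0.0435
```

```bash
cat > st.py <<'E'
from h import *
s=ctrl.read_state();print(s['time'],'yaw %.4f'%s['ee_rot'][2],'dyaw %.4f'%(s['ee_rot'][2]-1.1045),'tz %.3f'%s['torque'][2],s['torque'].round(3),s['ft_force'].round(1),s['ee_pos'].round(4),s['width'].round(4))
E
python3 st.py
```

```text
Traceback (most recent call last):
  File "st.py", line 2, in <module>
    s=ctrl.read_state();print(s['time'],'yaw %.4f'%s['ee_rot'][2],'dyaw %.4f'%(s['ee_rot'][2]-1.1045),'tz %.3f'%s['torque'][2],s['torque'].round(3),s['ft_force'].round(1),s['ee_pos'].round(4),s['width'].round(4))
                                                                                                                                                                                                ^^^^^^^^^^^^^^^^
AttributeError: 'float' object has no attribute 'round'
```

```bash
sed -i "s/s\['width'\].round(4)/round(s['width'],4)/" st.py; python3 st.py
```

```text
4.1 yaw 1.2046 dyaw 0.1001 tz -0.053 [-0.051  0.043 -0.053] [ 0.4 -0.2  0.5] [ 0.5304 -0.0261  0.1685] 0.0435
```

Request:
play_rows(rotation=[[0, 0, -0.006], [0, 0, -0.012], [0, 0, -0.012]], delta_pos=[[0, 0, 0], [0, 0, 0], [0, 0, 0]], hand=[255, 255, 255])

```text
time: 4.47
ee_pos: [0.5304, -0.0261, 0.1685]
ee_rot: [3.142, -0.0, 1.279]
ft_force: [0.3, 0.6, 1.4]
width: 0.0434
```

```bash
cat > st.py <<'E'
from h import *
t=[];
for i in range(4):
    s=ctrl.read_state(); t.append(s['torque'][2])
    if i<3: ctrl.capture('top')
print(s['time'],'dyaw %.4f'%(s['ee_rot'][2]-1.1045),'tz %.3f'%np.mean(t),np.round(t,3),s['torque'].round(3),s['ft_force'].round(1),s['ee_pos'].round(4),round(s['width'],4),s['ee_rot'][:2].round(3))
E
python3 st.py
```

```text
4.625 dyaw 0.1744 tz -0.498 [-0.478 -0.535 -0.503 -0.476] [ 0.129 -0.006 -0.476] [0.2 0.8 1.1] [ 0.5304 -0.0261  0.1685] 0.0433 [ 3.142 -0.   ]
```

Request:
play_rows(rotation=[[0, 0, -0.008], [0, 0, -0.016], [0, 0, -0.016]], delta_pos=[[0, 0, 0], [0, 0, 0], [0, 0, 0]], hand=[255, 255, 255])

```text
time: 5.0
ee_pos: [0.5302, -0.0262, 0.1684]
ee_rot: [-3.141, 0.0, 1.38]
ft_force: [-2.0, -0.4, 1.4]
width: 0.0431
```

```bash
python3 st.py
```

```text
5.15 dyaw 0.2749 tz -0.745 [-0.723 -0.736 -0.775 -0.744] [-0.057  0.659 -0.744] [-3.3  0.4  3.6] [ 0.5303 -0.0262  0.1685] 0.0435 [-3.141  0.   ]
```

Request:
play_rows(rotation=[[0, 0, 0.025], [0, 0, 0.05], [0, 0, 0.075], [0, 0, 0.093], [0, 0, 0.093]], delta_pos=[[0, 0, 0], [0, 0, 0], [0, 0, 0], [0, 0, 0], [0, 0, 0]], hand=[255, 255, 255, 255, 255])

```text
time: 5.78
ee_pos: [0.5306, -0.0262, 0.1685]
ee_rot: [3.141, 0.0, 0.798]
ft_force: [1.5, -0.9, 0.7]
width: 0.0435
```

```bash
python3 st.py
```

```text
5.925 dyaw -0.3053 tz 0.628 [0.594 0.678 0.622 0.615] [-0.182 -0.248  0.615] [ 1.9 -0.  -0.2] [ 0.5306 -0.0262  0.1685] 0.0435 [ 3.141 -0.   ]
```

Request:
play_rows(rotation=[[0, 0, 0.0065], [0, 0, 0.0065], [0, 0, -0.02], [0, 0, -0.045], [0, 0, -0.07]], delta_pos=[[0, 0, 0], [0, 0, 0], [0, 0, 0], [0, 0, 0], [0, 0, 0]], hand=[255, 255, 255, 255, 255])

```text
time: 6.55
ee_pos: [0.5303, -0.0261, 0.1685]
ee_rot: [-3.141, -0.0, 1.243]
ft_force: [-0.2, -1.0, 1.0]
width: 0.0434
```

Request:
play_rows(rotation=[[0, 0, -0.022], [0, 0, -0.041], [0, 0, -0.052], [0, 0, -0.052]], delta_pos=[[0, 0, 0], [0, 0, 0], [0, 0, 0], [0, 0, 0]], hand=[255, 255, 255, 255])

```text
time: 7.05
ee_pos: [0.5302, -0.0261, 0.1685]
ee_rot: [-3.141, -0.0, 1.563]
ft_force: [-1.7, 0.1, 2.1]
width: 0.0434
```

```bash
python3 st.py
```

```text
7.2 dyaw 0.4573 tz -0.553 [-0.552 -0.532 -0.581 -0.549] [-0.047  0.584 -0.549] [-2.8 -0.2  1.8] [ 0.5302 -0.0261  0.1685] 0.0434 [-3.141 -0.   ]
```

Request:
play_rows(rotation=[[0, 0, -0.0065], [0, 0, -0.0125], [0, 0, -0.0125]], delta_pos=[[0, 0, 0], [0, 0, 0], [0, 0, 0]], hand=[255, 255, 255])

```text
time: 7.58
ee_pos: [0.5298, -0.026, 0.1684]
ee_rot: [-3.14, -0.001, 1.641]
ft_force: [-8.1, 1.0, 5.0]
width: 0.0438
```

```bash
python3 st.py
```

```text
7.725 dyaw 0.5361 tz -0.670 [-0.741 -0.637 -0.634 -0.67 ] [ 0.126  1.442 -0.67 ] [-7.3  1.1  5.3] [ 0.5298 -0.026   0.1685] 0.0436 [-3.14e+00 -1.00e-03]
```

Request:
play_rows(rotation=[[0, 0, 0.028], [0, 0, 0.056], [0, 0, 0.084], [0, 0, 0.112], [0, 0, 0.132]], delta_pos=[[0, 0, 0], [0, 0, 0], [0, 0, 0], [0, 0, 0], [0, 0, 0]], hand=[255, 255, 255, 255, 255])

```text
time: 8.35
ee_pos: [0.5305, -0.0262, 0.1685]
ee_rot: [3.141, 0.0, 0.807]
ft_force: [0.0, -2.4, 1.1]
width: 0.0436
```

Request:
play_rows(rotation=[[0, 0, 0.02], [0, 0, 0.033], [0, 0, 0.041], [0, 0, 0.041]], delta_pos=[[0, 0, 0], [0, 0, 0], [0, 0, 0], [0, 0, 0]], hand=[255, 255, 255, 255])

```text
time: 8.85
ee_pos: [0.5305, -0.0262, 0.1685]
ee_rot: [3.141, 0.0, 0.556]
ft_force: [-0.5, -1.6, 0.8]
width: 0.0433
```

```bash
python3 st.py
```

```text
9.0 dyaw -0.5485 tz 0.660 [0.701 0.669 0.627 0.642] [-0.359  0.146  0.642] [-1.6 -2.2  1.8] [ 0.5304 -0.0262  0.1684] 0.0436 [3.141 0.   ]
```

Request:
play_rows(rotation=[[0, 0, 0.003], [0, 0, 0.003], [0, 0, -0.025], [0, 0, -0.053], [0, 0, -0.081]], delta_pos=[[0, 0, 0], [0, 0, 0], [0, 0, 0], [0, 0, 0], [0, 0, 0]], hand=[255, 255, 255, 255, 255])

```text
time: 9.62
ee_pos: [0.5305, -0.026, 0.1685]
ee_rot: [-3.142, -0.001, 1.069]
ft_force: [-0.1, -0.2, 0.9]
width: 0.0436
```

Request:
play_rows(rotation=[[0, 0, -0.028], [0, 0, -0.056], [0, 0, -0.08], [0, 0, -0.095], [0, 0, -0.095]], delta_pos=[[0, 0, 0], [0, 0, 0], [0, 0, 0], [0, 0, 0], [0, 0, 0]], hand=[255, 255, 255, 255, 255])

```text
time: 10.25
ee_pos: [0.5305, -0.0261, 0.1685]
ee_rot: [3.141, -0.0, 1.659]
ft_force: [1.3, -0.6, 0.8]
width: 0.0434
```

```bash
python3 st.py
```

```text
10.4 dyaw 0.5538 tz -0.176 [-0.226 -0.176 -0.128 -0.172] [-0.03  -0.115 -0.172] [0.7 0.8 0.4] [ 0.5305 -0.0261  0.1685] 0.0434 [ 3.141 -0.   ]
```

Request:
play_rows(rotation=[[0, 0, -0.008], [0, 0, -0.016], [0, 0, -0.021], [0, 0, -0.021]], delta_pos=[[0, 0, 0], [0, 0, 0], [0, 0, 0], [0, 0, 0]], hand=[255, 255, 255, 255])

```text
time: 10.9
ee_pos: [0.5304, -0.0261, 0.1685]
ee_rot: [-3.142, -0.0, 1.792]
ft_force: [0.7, 0.2, 1.7]
width: 0.0439
```

```bash
python3 st.py
```

```text
11.05 dyaw 0.6871 tz -0.012 [-0.004  0.002 -0.008 -0.037] [ 0.012  0.089 -0.037] [-0.3  0.2  1.3] [ 0.5304 -0.0261  0.1684] 0.0436 [-3.142 -0.   ]
```

Request:
play_rows(rotation=[[0, 0, -0.024], [0, 0, -0.048], [0, 0, -0.072], [0, 0, -0.093], [0, 0, -0.099]], delta_pos=[[0, 0, 0], [0, 0, 0], [0, 0, 0], [0, 0, 0], [0, 0, 0]], hand=[255, 255, 255, 255, 255])

```text
time: 11.68
ee_pos: [0.5304, -0.0262, 0.1685]
ee_rot: [3.142, 0.0, 2.416]
ft_force: [0.8, -0.8, 0.5]
width: 0.0437
```

```bash
python3 st.py
```

```text
11.825 dyaw 1.3088 tz 0.006 [-0.011  0.053  0.004 -0.02 ] [-0.032 -0.028 -0.02 ] [ 0.6 -0.4  1.4] [ 0.5304 -0.0262  0.1685] 0.0431 [-3.142  0.   ]
```

Now creep to feel the open stop.

Request:
play_rows(rotation=[[0, 0, -0.004], [0, 0, -0.009], [0, 0, -0.009]], delta_pos=[[0, 0, 0], [0, 0, 0], [0, 0, 0]], hand=[255, 255, 255])

```text
time: 12.2
ee_pos: [0.5305, -0.0261, 0.1685]
ee_rot: [3.142, 0.0, 2.471]
ft_force: [1.3, -0.5, 1.4]
width: 0.0431
```

```bash
python3 st.py
```

```text
12.35 dyaw 1.3662 tz -0.125 [-0.106 -0.125 -0.169 -0.101] [-0.041 -0.214 -0.101] [ 1.2 -0.6  0.4] [ 0.5305 -0.0262  0.1685] 0.0433 [3.142 0.   ]
```

Request:
play_rows(rotation=[[0, 0, -0.003], [0, 0, -0.003]], delta_pos=[[0, 0, 0], [0, 0, 0]], hand=[255, 255])

```text
time: 12.6
ee_pos: [0.5304, -0.0261, 0.1685]
ee_rot: [3.141, 0.0, 2.49]
ft_force: [0.7, -0.1, 1.3]
width: 0.0437
```

```bash
python3 st.py
```

```text
12.75 dyaw 1.3853 tz -0.210 [-0.23  -0.225 -0.189 -0.197] [-0.073 -0.299 -0.197] [ 1.1 -0.1  1.3] [ 0.5304 -0.0261  0.1685] 0.0435 [3.142 0.   ]
```

Request:
play_rows(rotation=[[0, 0, 0.005], [0, 0, 0.005], [0, 0, 0.005], [0, 0, 0.005]], delta_pos=[[0, 0, 0], [0, 0, -0.008], [0, 0, -0.016], [0, 0, -0.016]], hand=[255, 255, 255, 255])

```text
time: 13.25
ee_pos: [0.5303, -0.0261, 0.1767]
ee_rot: [-3.141, -0.0, 2.459]
ft_force: [0.4, -0.1, -2.9]
width: 0.0435
```

```bash
python3 st.py
```

```text
13.4 dyaw 1.3541 tz -0.008 [-0.01  -0.018  0.014 -0.016] [-0.021 -0.    -0.016] [-0.1  0.  -2.6] [ 0.5302 -0.0261  0.1763] 0.0434 [-3.141 -0.   ]
```

Request:
play_rows(rotation=[[0, 0, 0], [0, 0, 0], [0, 0, 0], [0, 0, 0], [0, 0, 0]], delta_pos=[[0, 0, -0.025], [0, 0, -0.06], [0, 0, -0.11], [0, 0, -0.15], [0, 0, -0.17]], hand=[255, 255, 255, 255, 255])

```text
time: 14.02
ee_pos: [0.5306, -0.0261, 0.2631]
ee_rot: [3.141, 0.002, 2.459]
ft_force: [0.2, -0.2, -2.4]
width: 0.0434
```

```bash
python3 st.py; python3 -c "
from h import *
go(.4185,.335,.20,2.459)
a,_=cam('scene'); cv2.imwrite('pics/lift.png',cv2.resize(a[100:280,180:420],None,fx=3,fy=3))"
```

```text
14.175 dyaw 1.3540 tz 0.045 [0.057 0.084 0.038 0.002] [-0.016 -0.027  0.002] [-0.1 -0.8 -2.3] [ 0.5304 -0.0261  0.2615] 0.0433 [3.141 0.   ]
d [0.6295 0.419  0.1229] r [ 0.      0.     -0.0001] t 14.175
```

View pics/lift.png

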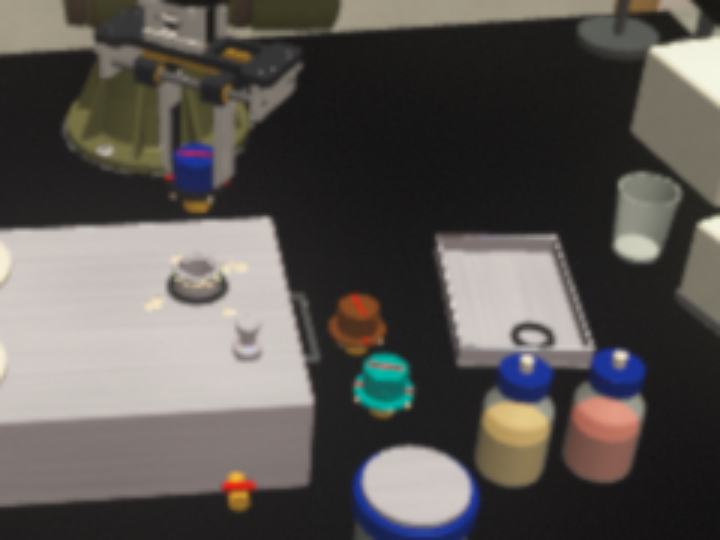

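Request:
play_rows(rotation=[[0, 0, 0], [0, 0, 0], [0, 0, 0], [0, 0, 0], [0, 0, 0]], delta_pos=[[0.05, 0.033, 0], [0.13, 0.087, 0], [0.22, 0.146, 0], [0.31, 0.206, 0], [0.4, 0.266, 0]], hand=[255, 255, 255, 255, 255])

```text
time: 14.85
ee_pos: [0.4583, 0.2047, 0.2607]
ee_rot: [-3.141, -0.001, 2.458]
ft_force: [0.9, 0.3, -2.2]
width: 0.0433
```

Request:
play_rows(rotation=[[0, 0, 0], [0, 0, 0], [0, 0, 0], [0, 0, 0], [0, 0, 0]], delta_pos=[[0.08, 0.053, 0.0], [0.15, 0.1, 0.03], [0.2, 0.135, 0.08], [0.229, 0.153, 0.12], [0.229, 0.153, 0.12]], hand=[255, 255, 255, 255, 255])

```text
time: 15.48
ee_pos: [0.4176, 0.335, 0.1995]
ee_rot: [-3.138, -0.001, 2.46]
ft_force: [0.9, -0.7, -2.2]
width: 0.0436
```

```bash
python3 st.py; python3 -c "
from h import *
go(.4185,.335,.06,2.459)
a,C=cam('wrist'); cv2.imwrite('pics/tr.png',a)
print(proj(C,[.4185,.335,.003]))"
```

```text
15.625 dyaw 1.3534 tz -0.016 [ 0.04  -0.018 -0.06  -0.026] [-0.045 -0.029 -0.026] [ 0.3  0.  -2.4] [0.4192 0.3343 0.2021] 0.0436 [3.141 0.   ]
d [ 0.002  -0.      0.2843] r [ 0.0001  0.     -0.0002] t 15.625
[257.15983909 172.40141172]
```

View pics/tr.png

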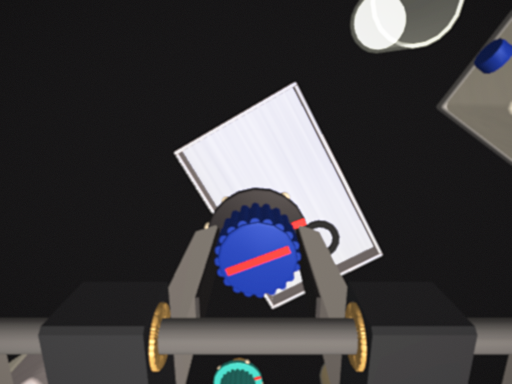

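Request:
play_rows(rotation=[[0, 0, 0], [0, 0, 0], [0, 0, 0], [0, 0, 0], [0, 0, 0]], delta_pos=[[0, 0, 0.06], [0, 0, 0.14], [0, 0, 0.21], [0, 0, 0.27], [0, 0, 0.29]], hand=[255, 255, 255, 255, 255])

```text
time: 16.3
ee_pos: [0.4188, 0.3342, 0.0557]
ee_rot: [-3.14, -0.0, 2.458]
ft_force: [-0.1, -0.3, -1.5]
width: 0.0435
```

Request:
play_rows(rotation=[[0, 0, 0], [0, 0, 0]], delta_pos=[[0, 0, 0.005], [0, 0, 0.007]], hand=[255, 255])

```text
time: 16.55
ee_pos: [0.4193, 0.3351, 0.0541]
ee_rot: [3.14, 0.001, 2.458]
ft_force: [0.1, 0.2, -2.2]
width: 0.0431
```

```bash
python3 st.py
```

```text
16.7 dyaw 1.3540 tz 0.035 [0.035 0.07  0.027 0.009] [-0.024 -0.016  0.009] [ 0.3  0.2 -2.2] [0.419  0.3351 0.0538] 0.0433 [3.14 0.  ]
```

Contact expected near 0.0485.

Request:
play_rows(rotation=[[0, 0, 0], [0, 0, 0], [0, 0, 0], [0, 0, 0]], delta_pos=[[0, 0, 0.003], [0, 0, 0.006], [0, 0, 0.009], [0, 0, 0.009]], hand=[255, 255, 255, 255])

```text
time: 17.2
ee_pos: [0.4187, 0.3349, 0.0485]
ee_rot: [3.142, 0.0, 2.459]
ft_force: [-0.6, -0.2, 0.0]
width: 0.0433
```

```bash
python3 st.py
```

```text
17.35 dyaw 1.3540 tz -0.010 [-0.017  0.03  -0.019 -0.036] [-0.117  0.109 -0.036] [-0.9 -1.2 -0.7] [0.4187 0.3349 0.0485] 0.0436 [3.142 0.   ]
```

Request:
play_rows(rotation=[[0, 0, 0], [0, 0, 0]], delta_pos=[[0, 0, 0.001], [0, 0, 0.001]], hand=[255, 255])

```text
time: 17.6
ee_pos: [0.4188, 0.3349, 0.0485]
ee_rot: [3.141, 0.0, 2.459]
ft_force: [-2.2, -1.9, 7.2]
width: 0.0435
```

```bash
python3 st.py
```

```text
17.75 dyaw 1.3540 tz 0.000 [ 0.026  0.016 -0.028 -0.013] [-0.522  0.605 -0.013] [-2.4 -1.9  6.6] [0.4188 0.3349 0.0484] 0.0433 [3.141 0.   ]
```

Firm contact on the tray floor. Release slowly, then rise.

Request:
play_rows(rotation=[[0, 0, 0], [0, 0, 0], [0, 0, 0], [0, 0, 0], [0, 0, 0]], delta_pos=[[0, 0, 0], [0, 0, 0], [0, 0, 0], [0, 0, 0], [0, 0, 0]], hand=[110, 80, 50, 20, 0])

```text
time: 18.38
ee_pos: [0.4187, 0.3349, 0.0479]
ee_rot: [3.142, -0.0, 2.458]
ft_force: [-0.1, 0.7, -0.1]
width: 0.0902
```

Request:
play_rows(rotation=[[0, 0, 0], [0, 0, 0], [0, 0, 0], [0, 0, 0], [0, 0, 0]], delta_pos=[[0, 0, 0], [0, 0, 0], [0, 0, 0], [0, 0, -0.02], [0, 0, -0.05]], hand=[0, 0, 0, 0, 0])

```text
time: 19.0
ee_pos: [0.4187, 0.3348, 0.0738]
ee_rot: [-3.141, -0.0, 2.458]
ft_force: [0.1, -0.0, -0.1]
width: 0.0939
```

Request:
play_rows(rotation=[[0, 0, 0], [0, 0, 0], [0, 0, 0], [0, 0, 0], [0, 0, 0]], delta_pos=[[0, 0, -0.06], [0, 0, -0.15], [0, 0, -0.24], [0, 0, -0.3], [0, 0, -0.3]], hand=[0, 0, 0, 0, 0])

```text
time: 19.62
ee_pos: [0.4193, 0.3353, 0.2262]
ee_rot: [3.137, 0.001, 2.459]
ft_force: [0.3, -0.6, -0.4]
width: 0.0939
```

```bash
python3 st.py; python3 -c "
from h import *
a,C=cam('wrist'); b,_=cam('scene')
cv2.imwrite('pics/end.png',np.hstack([cv2.resize(a,(400,300)),cv2.resize(b[140:275,210:390],(400,300))]))"
```

```text
19.775 dyaw 1.3540 tz -0.005 [-0.005  0.007 -0.026  0.006] [-0.006  0.004  0.006] [-0.6  0.1 -0.8] [0.4184 0.3346 0.2223] 0.0942 [-3.141 -0.   ]
```

View pics/end.png

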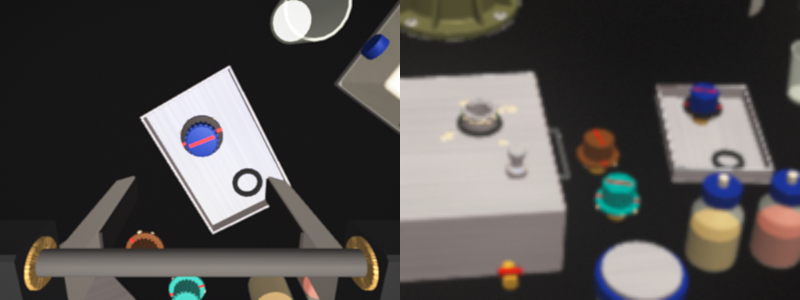

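The cap stands upright in the near part of the tray, at about (203,137) in the left half. The gasket and plug are still in place, and the gripper is clear.

```bash
python3 -c "
from rig import ctrl
print(ctrl.sign_off())"
```

```text
the job is handed in; nothing more can be done
None
```

The blue filler cap is free, out of the neck and standing upright in the near part of the steel parts tray. The job was handed in at about 20 s of the 72 s allowed.

- **Breaking free:** I gripped the cap by its knob and rocked it in growing arcs. It broke free on the fifth swing, an anticlockwise one. The highest twist I read was 0.745 N m averaged (0.775 in a single reading), below the 0.84 N m limit. Torque was read only at pauses, so I cannot rule out brief peaks in between.
- **Opening and lifting:** The cap turned freely to the open stop. I felt the stop at about 1.35 rad of tool turn, against 1.31 rad expected, which fits slight slip of the grip and the torque noise. I eased off and lifted it straight out without snagging.
- **Placing:** I lowered it until the tray floor pushed back with about 7 N, then opened the jaws and rose clear.
- **Last check:** The final pictures show the cap upright, and the gasket, plug, bottles and look-alike caps apparently unmoved. I judged this by eye and did not measure it again. The force reading was near zero, and no check failed.

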